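Re-energise the pack tester: reset, pre-charge, main, pre-charge off

TASK

The pack tester's supply has tripped: bring it back on line at the switch box, pressing with the fingertips. First press the small round breaker button that has popped out until it stays in; then press the far end of the long rocker down, which switches pre-charge on, and give it at least two seconds before you press the large square main key in until it stays; last, press the near end of the rocker down to switch pre-charge off again. Do not press the main key early, leave the mushroom stop button alone, and do not shift, tip or pick up the meter, the test probe or the cell around the box.

Things in the scene. Friction and masses are not known exactly. Their poses are not given: they have to be found in the camera images.
- switch_box: grey enclosure 126 (x) x 262 (y) x 62 mm, bolted to the worktop; origin at the centre of its underside; x points from its louvred front wall to its finned back wall, away from the robot within 0.25 rad, z up. On its flat aluminium top four grey plates, 54 x 50 x 3 mm, stand in a row along y, 56 mm apart, at x = -8 mm, in an order that differs every time
- breaker_button (a joint): travel of the round breaker button in m: 0 = popped out, 0.006 = in. It snaps: it springs back up to half travel, beyond that it pulls itself in and stays in. It takes about 3.5 N to start; press it straight down
- breaker_top (a point): centre of the top of the black round breaker button, 16 mm across, in a hexagon nut and a round collar. Out, it stands 18 mm above the front plate (80 mm above the worktop) and 10 mm above its collar; in, 4 mm above the collar. The point moves with the button
- precharge (a joint): angle of the rocker in rad: 0 = off (near end down and level, far end raised), 0.4 = on (far end down and level, near end raised). It snaps over at half way and stays either way; pressed 15 mm from the pivot it takes about 4.5 N
- precharge_on_end (a point): point on top of the rocker's far half (box +x, moulded bar), mid-width, 15 mm from the pivot; 77 mm above the worktop when off, 71 mm when on. The rocker is a black shallow V, 44 mm along the box's x, 20 mm wide, pivoted in its middle 71 mm above the worktop, in a dark metal frame 4 mm lower. Pressing here switches on
- precharge_off_end (a point): the same point on the near half (towards the box's -x, moulded white ring), 15 mm from the pivot: 71 mm above the worktop with the rocker off, 77 mm with it on. Pressing this half down switches off
- main_key (a joint): travel of the square main key in m: 0 = out, 0.006 = in. It snaps like the breaker button: beyond half travel it latches in and cannot be taken out again by hand. It takes about 4 N to start; press it straight down
- main_top (a point): centre of the top of the black square main key, 34 x 34 mm, in a square dark metal frame. Out, it stands 16 mm above the front plate (78 mm above the worktop) and 9 mm above its frame; in, 3 mm above the frame. The point moves with the key
- stop_button (a joint): travel of the mushroom stop button in m: 0 = up, 0.005 = pressed, springs back; not to be pressed
- stop_top (a point): top centre of the black mushroom stop button, 39 mm across, 30 mm above the front plate (92 mm above the worktop), the tallest thing on the box; not to be pressed
- meter: loose yellow hand multimeter lying to the left of the box, 138 x 80 x 44 mm (long side along its x); origin at the centre of its underside. Bystander
- probe: loose black test probe lying in front of the box, 17 x 113 x 17 mm (long side along its y); origin at the centre of its underside. Bystander
- cell: loose green round cell, 21 mm across and 70 mm tall, standing upright to the right of the box; origin at the centre of its underside. Bystander

How it is judged:
On the way, in this order (a step that is already met when the one before it is completed fails the run):
1. the breaker button is in, with pre-charge and main still off (value of joint breaker_button above 0.0045 m and value of joint precharge below 0.1 rad and value of joint main_key below 0.0015 m), for 0.2 s.
2. pre-charge has been on for two seconds (1.8 s is enough) with the main key still out (value of joint breaker_button above 0.0045 m and value of joint precharge above 0.3 rad and value of joint main_key below 0.0015 m), for 1.8 s.
3. the main key is latched in while pre-charge is on (value of joint each of breaker_button, main_key above 0.0045 m and value of joint precharge above 0.3 rad), for 0.2 s.
At the end, for the whole second after the job is handed in: breaker button in (more than 4.5 of 6 mm), main key in (more than 4.5 of 6 mm), rocker off (below 0.1 rad), mushroom stop up, and the meter, probe and cell within 15 mm of where they were, the cell upright (value of joint each of breaker_button, main_key above 0.0045 m and value of joint precharge below 0.1 rad and value of joint stop_button below 0.001 m and distance of each of meter, probe, cell from where it was at the start of the episode below 0.015 m and angle between cell's own z axis and vertical below 0.2 rad); the robot touches nothing.
It fails at once if the mushroom stop button is pressed (more than 1.5 mm) (value of joint stop_button above 0.0015 m).
It fails at once if pre-charge or main is switched on while the breaker button is still out (value of joint breaker_button below 0.003 m and (value of joint precharge above 0.25 rad or value of joint main_key above 0.0035 m)).
It fails at once if the meter, probe or cell is picked up or shifted by more than 20 mm (distance of any of meter, probe, cell from where it was at the start of the episode above 0.02 m).
It fails at once if the cell is tipped over (angle between cell's own z axis and vertical above 0.5 rad).
It also fails if it takes over 58 s, if anything falls off the work surface, if the arm or the gripper's body presses on something with over 40 N, if the wrist force passes 120 N, or if a joint passes its speed limit or range.

ROBOT

A 7-joint arm with a two-finger parallel gripper is mounted at the origin on a cart in front of the work surface, level with it; the furniture and walls round the work are solid. World frame = base frame: x ahead of the robot, y to its left, z up, the work surface at z = 0. Lengths are in m, angles in rad, forces in N, time in s.
With the tool pointing down it reaches from about 0.425 to 0.95 m from the base axis. Payload 4.7 kg.
Tool frame: the origin (TCP) lies on the centre line of the jaws, within the pads' length; the fingertips stand robot.nose_length ahead of it and the grasp point (between the pads) lies 8 mm behind it (robot.nose_length is the distance from the TCP to the fingertips, in m); z points along the fingers, y is the line along which they close (so a half turn about z gives the same grasp; the last joint's range is limited). The gripper opens to 85 mm and grips with 20 to 120 N. Pads are 22 mm wide; open, the fingers measure 114 mm over their backs; the gripper's body (76 mm by 85 mm) begins 54 mm behind the grasp point. The pads swing forward as they close: fully open they stand 13 mm farther back than shut.
Start: joints at [-1.161, 0.469, -0.049, 1.532, 0.024, 1.141, -0.082], TCP at [0.287, 0.611, 0.242] pointing down, gripper open.
Joint ranges: [-2.59, 2.59], [-0.33, 1.99], [-1.39, 1.29], [0.1, 2.45], [-1.04, 4.18], [0.21, 1.99], [-2.66, 2.66]. Speed limits (rad/s): [2.57, 2.57, 3.14, 3.14, 3.14, 3.14, 3.14].

INTERFACE

Orientations are given as [roll, pitch, yaw] about the fixed x, y, z axes, in that order (R = Rz(yaw) Ry(pitch) Rx(roll)).
In Python, from plant import robot gives the robot as it stands. Calls block until the motion is done:
- robot.goto(position, orientation): joint-space move of the TCP to a pose.
- robot.move_straight(position, vel=0.15, attitude=None, contact_N=None): straight line of the TCP; attitude=None keeps the orientation; vel is the mean speed in m/s. With contact_N (N) it stops when the force on the tool has changed by that much, and returns True; else False.
- robot.move_joints(angles): joint-space move.
- robot.grip(opening, strength=None): opening from 0.0 (shut) to 1.0 (fully open); strength is the grip in N (None keeps the last); returns when the fingers have stopped.
- robot.sleep(seconds).
- robot.inverse_kinematics(position, orientation): joint angles nearest the present ones, or None.
- robot.sense(): the state.
- robot.grab_frame(name): name is "side" or "top"; returns a dict with "image" (400x640x3 uint8, red, green, blue), "range_z" (400x640 float32, m along the optical axis (not along the pixel's ray), 0 where there is no reading), "fx", "fy", "cx", "cy" (pixels), "R" (3x3) and "t" (3): a world point X has camera coordinates R X + t. Camera axes: x right, y down, z forward; pixel columns grow to the right and rows downward; lengths in m; the calibration is good to about 2 mm. A picture is of the moment at which its call begins.
A pose or a line that the arm cannot do raises robot.IKError and nothing moves.
- robot.close_job(): hands the job in; it is judged then, once.
The state is a dict: "t": time; "joint_pos": joint angles; "joint_velocities": joint speeds; "effort": joint torques, N m; "tcp_pos": TCP position; "tcp_rot": TCP orientation; "wrist_force": force on the tool from outside, world axes, zero at the start; "torque": the same for the moment, N m; "opening": opening from 0.0 (shut) to 1.0 (fully open); "gripper_force": force on a finger pad.
Only numpy, scipy, OpenCV 4.12 (cv2) and the standard library are available. Lean on these libraries where they do the work, as an engineer would, in place of code of your own. Each camera call takes 0.05 s, during which the arm holds its last target. There are 200 camera calls.

## Working session

There is one attempt and no reset: what is moved stays moved. The work goes in short steps, each a Python script; the robot and the scene stay as the last script left them, time stands still between calls to the robot, and variables do not carry over. Pictures are saved under pics/ and viewed, at most 10 in all, crops included, and the job is handed in when it is done.

```bash
mkdir -p pics; ls
python3 - <<'E'
from plant import robot
import cv2,numpy as np
for n in("side","top"):
    f=robot.grab_frame(n); cv2.imwrite(f"pics/{n}0.png",f["image"][:,:,::-1]); np.savez(f"{n}0.npz",**f)
    print(n,f["fx"],f["fy"],f["cx"],f["cy"],(-f["R"].T@f["t"]).round(3),f["R"].round(2).tolist())
print(robot.nose_length,robot.sense())
E
```

```text
pics
side 435.8251434223001 435.8251434223001 325.3106953681337 198.3377628708155 [ 0.195 -0.837  0.679] [[0.93, -0.37, -0.01], [-0.22, -0.54, -0.81], [0.3, 0.76, -0.58]]
top 445.6798910830894 445.6798910830894 318.35496539272714 194.07495132418427 [ 0.409 -0.061  0.939] [[0.02, -1.0, 0.02], [-1.0, -0.02, -0.09], [0.09, -0.02, -1.0]]
0.011 {'t': 0.1, 'joint_pos': array([-1.16091284,  0.46936996, -0.04859254,  1.53355179,  0.0240309 ,
        1.14099646, -0.08228335]), 'joint_velocities': array([-0.00081924, -0.00285088, -0.0006715 , -0.00217451, -0.00010751,
       -0.00069544,  0.0007389 ]), 'effort': array([ 1.70310054e-04, -5.11514604e+01, -4.72791831e-02, -2.38389337e+01,
        1.07790899e-02,  4.37272363e-03, -2.24424434e-05]), 'tcp_pos': array([0.2865265 , 0.61062208, 0.24136973]), 'tcp_rot': array([-3.13984851e+00, -1.90596981e-06,  2.70282333e+00]), 'wrist_force': array([-0.34681587, -1.2132485 , -0.68245865]), 'torque': array([-0.00768805,  0.02836941, -0.0624032 ]), 'gripper_force': 0.0, 'opening': 1.001144638881868}
```

View pics/side0.png

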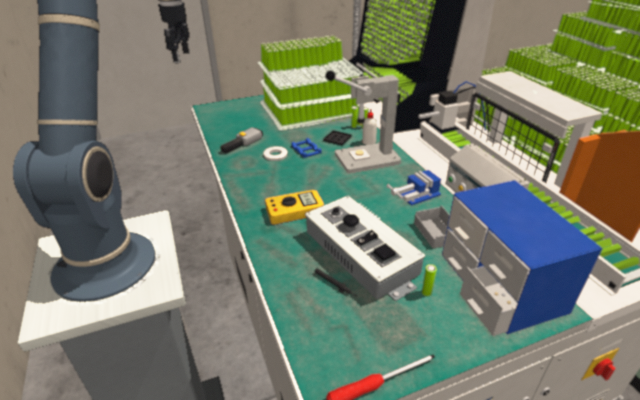

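View pics/top0.png

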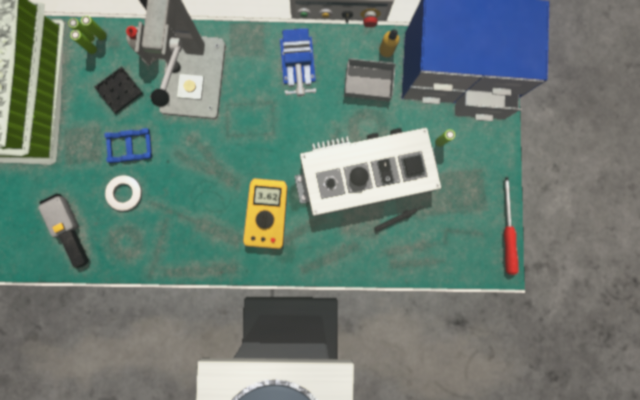

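The box sits at about (370,170) in the top view. From left to right it has the breaker (330,183), stop (358,178), rocker (385,172) and main key (413,166). Next I'll zoom into both views.

Run:
```python
import cv2,numpy as np
t=cv2.imread("pics/top0.png")[120:225,290:450]; s=cv2.imread("pics/side0.png")[190:310,295:435]
cv2.imwrite("pics/topz.png",cv2.resize(t,None,fx=5,fy=5,interpolation=cv2.INTER_CUBIC))
cv2.imwrite("pics/sidez.png",cv2.resize(s,None,fx=5,fy=5,interpolation=cv2.INTER_CUBIC))
```

```text
(no output)
```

View pics/topz.png

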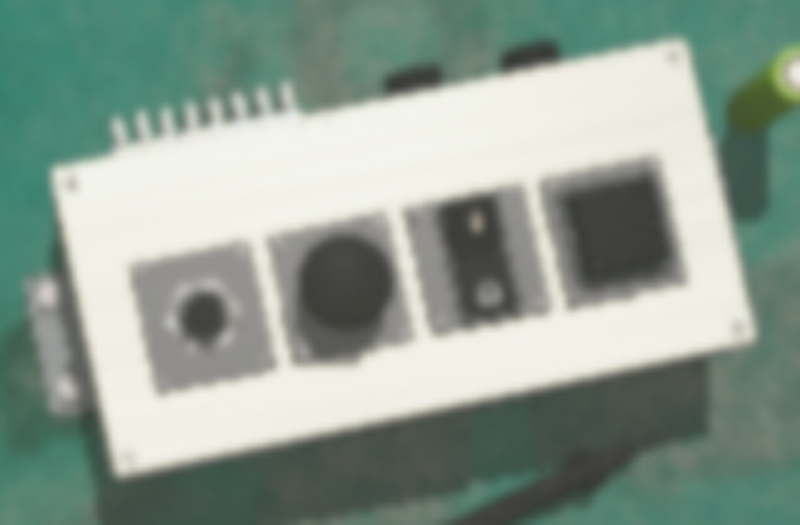

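View pics/sidez.png

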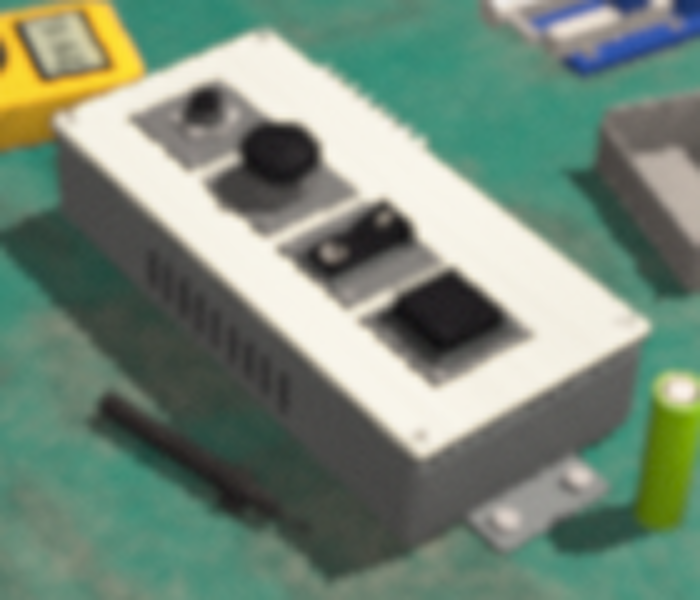

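The crops show the breaker popped out at topz (203,315) and sidez (205,98). The rocker's far half is raised, with its bar at topz (477,218) and sidez (385,215), and its ring is at (489,292) and (332,250). The main key is at (623,230) and (450,308). The mushroom stop is between the breaker and the rocker. Next I'll triangulate these and fit the box from the white lid.

```bash
cat > h.py <<'E'
import cv2,numpy as np
F={n:dict(np.load(n+"0.npz")) for n in("top","side")}
OFF=dict(top=(290,120),side=(295,190))
def full(n,p): return (np.array(p,float)+.5)/5-.5+OFF[n]
def K(f): return np.array([[f["fx"],0,f["cx"]],[0,f["fy"],f["cy"]],[0,0,1]])
def cast(n,p,z):
    f=F[n]; c=-f["R"].T@f["t"]; d=np.column_stack([p,np.ones(len(p))])@np.linalg.inv(K(f)).T@f["R"]
    return c+d*((z-c[2])/d[:,2])[:,None]
def tri(a,b):
    P=[K(F[n])@np.column_stack([F[n]["R"],F[n]["t"]]) for n in("top","side")]
    X=cv2.triangulatePoints(*P,np.array(a,float).T,np.array(b,float).T); return (X[:3]/X[3]).T
def proj(n,X): f=F[n]; q=(f["R"]@X.T).T+f["t"]; q=q@K(f).T; return q[:,:2]/q[:,2:]
E
python3 - <<'E'
from h import *
np.set_printoptions(precision=4,suppress=True)
clk=dict(breaker=((203,315),(205,98)),bar=((477,218),(385,215)),ring=((489,292),(332,250)),main=((623,230),(450,308)),
 c0=((55,170),(58,122)),c1=((685,40),(0,0)))
for k in("breaker","bar","ring","main"):
    a,b=clk[k]; print(k,tri([full("top",a)],[full("side",b)]))
# corners: BL(+y,+x) , BR(-y,+x), FR, FL
ct=[full("top",p) for p in((55,170),(685,40),(755,345),(118,475))]
cs=[full("side",p) for p in((265,33),(648,327),(418,460),(58,122))]
print("corners",tri(ct,cs))
for n in F:
    im=F[n]["image"]; m=(im.min(2)>170).astype(np.uint8)
    m=cv2.morphologyEx(m,cv2.MORPH_OPEN,np.ones((3,3)))
    seed=full(n,(400,170) if n=="top" else (330,120)).round().astype(int)
    lab=cv2.connectedComponents(m)[1]; l=lab[seed[1],seed[0]]; 
    c=max(cv2.findContours((lab==l).astype(np.uint8),0,2)[0],key=cv2.contourArea).reshape(-1,2)
    X=cast(n,c,.062)[:,:2]; r=cv2.minAreaRect((X*1e3).astype(np.float32)); print(n,l,r)
    # fitted frame and predicted key features
    print(cv2.boxPoints(r))
    d=F[n]["range_z"]; 
    for k in("breaker","bar","ring","main"):
        u,v=full(n,clk[k][n=="side"]).round().astype(int); z=d[v,u]; f=F[n]
        print(k,f["R"].T@(z*np.array([(u-f["cx"])/f["fx"],(v-f["cy"])/f["fy"],1])-f["t"]))
E
```

```text
breaker [[ 0.5116 -0.1035  0.0778]]
bar [[ 0.5509 -0.21    0.0784]]
ring [[ 0.5228 -0.216   0.0726]]
main [[ 0.5492 -0.2689  0.0749]]
corners [[ 0.57   -0.0442  0.0598]
 [ 0.6283 -0.2971  0.0611]
 [ 0.5062 -0.3255  0.059 ]
 [ 0.4501 -0.0719  0.0594]]
top 41 ((541.6318359375, -183.29803466796875), (130.01658630371094, 261.0906982421875), 12.919225692749023)
[[ 449.0822  -70.5917]
 [ 507.4561 -325.0732]
 [ 634.1815 -296.0044]
 [ 575.8076  -41.5229]]
breaker [ 0.5098 -0.1028  0.0822]
bar [ 0.5515 -0.2099  0.0805]
ring [ 0.5229 -0.2151  0.0738]
main [ 0.5472 -0.2676  0.0774]
side 28 ((540.04638671875, -184.42276000976562), (128.8594970703125, 263.8680114746094), 12.959234237670898)
[[ 447.6704  -70.298 ]
 [ 506.8449 -327.4453]
 [ 632.4224 -298.5475]
 [ 573.2479  -41.4002]]
breaker [ 0.5129 -0.1039  0.0783]
bar [ 0.5502 -0.2118  0.0787]
ring [ 0.5213 -0.2183  0.0738]
main [ 0.549  -0.272   0.0784]
```

```bash
cat >> h.py <<'E'
YAW=.226; C=np.array([.5395,-.1842]); ex=np.array([np.cos(YAW),np.sin(YAW)]); ey=np.array([-ex[1],ex[0]])
def pt(x,y): return C+ex*x+ey*y
def at(xy,ztip,nose): return [xy[0],xy[1],ztip+nose]
def press(robot,xy,zlo,N=15,hover=.125):
    n=robot.nose_length
    robot.move_straight(at(xy,hover,n),vel=.12)
    hit=robot.move_straight(at(xy,zlo,n),vel=.025,contact_N=N)
    s=robot.sense(); print("hit",hit,"tip z %.4f"%(s["tcp_pos"][2]-n),"xy",s["tcp_pos"][:2].round(4),"want",xy.round(4),"F",s["wrist_force"].round(1),"t",round(s["t"],2))
    robot.move_straight(at(xy,hover,n),vel=.12)
E
python3 - <<'E'
from h import *; from plant import robot
robot.grip(0.0)
b=pt(-8,84)/1 if 0 else pt(-.008,.084); print(b)
for y in(YAW,YAW+np.pi):
    print(robot.inverse_kinematics([b[0],b[1],.18],[np.pi,0,y]))
s=min((robot.inverse_kinematics([b[0],b[1],.18],[np.pi,0,y]) for y in(YAW,YAW+np.pi)),key=lambda q:1e9 if q is None else np.abs(np.array(q)-robot.sense()["joint_pos"])[1:].max())
robot.move_joints(s); r=robot.sense(); print(r["tcp_pos"],r["tcp_rot"],r["wrist_force"],r["t"])
f=robot.grab_frame("side"); cv2.imwrite("pics/s1.png",f["image"][:,:,::-1])
E
```

```text
[ 0.51288063 -0.10412873]
[-0.53299113  0.37106048  0.82751728  1.99454139 -0.34255283  0.91868254
 -0.87233275]
[-0.24983049  0.30534704  0.45248395  1.98098336 -0.16975348  0.89146029
  2.08837621]
[ 0.51334297 -0.10305288  0.17993   ] [-3.14133666e+00 -1.11026885e-04  2.28143776e-01] [-0.52514423 -0.3555202   0.22034638] 3.525
```

View pics/s1.png

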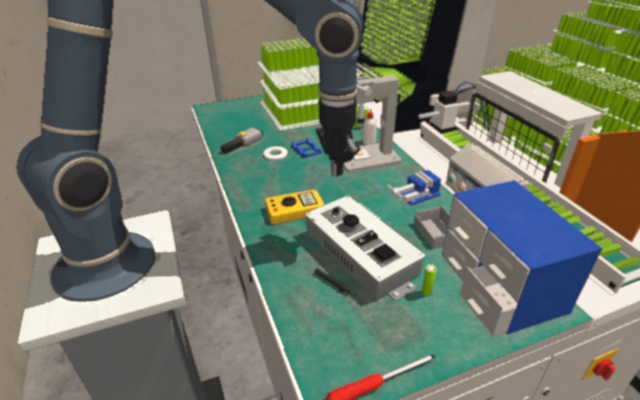

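The shut gripper is at (337,172), directly above the breaker at (336,209). I'll press the breaker now.

Run:
```python
from h import *; from plant import robot
press(robot,pt(-.008,.084),.070)
b=pt(-.008,-.028); robot.move_straight(at(b,.15,.011),vel=.15)
f=robot.grab_frame("side"); cv2.imwrite("pics/s2.png",cv2.resize(f["image"][190:310,295:435,::-1],None,fx=5,fy=5,interpolation=cv2.INTER_CUBIC))
print(robot.sense()["t"])
```

```text
hit True tip z 0.0739 xy [ 0.5129 -0.1041] want [ 0.5129 -0.1041] F [-2.1 -0.   7.1] t 5.95
7.5
```

View pics/s2.png

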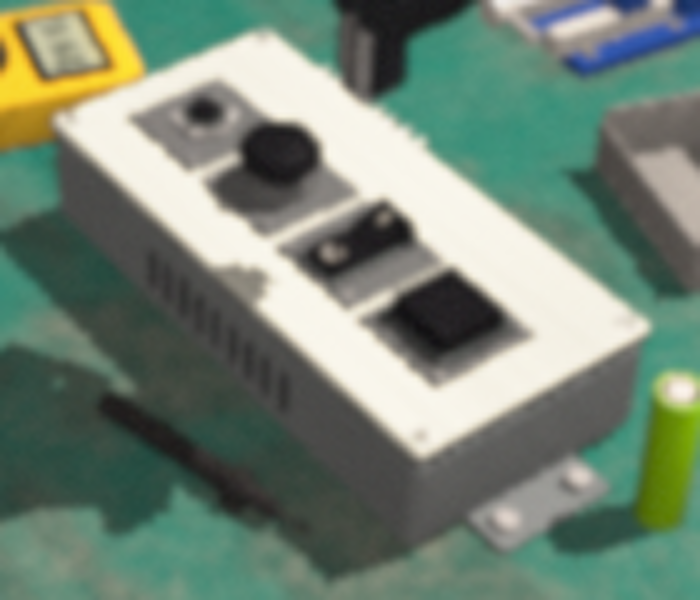

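The breaker cap has dropped to about (205,110) and sits in its collar, and the fingertip stopped at 74 mm, so it is in. The rocker and main key are unchanged. Next is the far end of the rocker.

Run:
```python
from h import *; from plant import robot
press(robot,pt(.008,-.028),.0685)
robot.move_straight(at(pt(-.008,-.084),.15,.011),vel=.15)
f=robot.grab_frame("side"); cv2.imwrite("pics/s3.png",cv2.resize(f["image"][190:310,295:435,::-1],None,fx=5,fy=5,interpolation=cv2.INTER_CUBIC))
print(robot.sense()["t"])
```

```text
hit True tip z 0.0711 xy [ 0.5533 -0.2097] want [ 0.5536 -0.2097] F [-0.1  0.7  4.6] t 9.91
11.1417
```

View pics/s3.png

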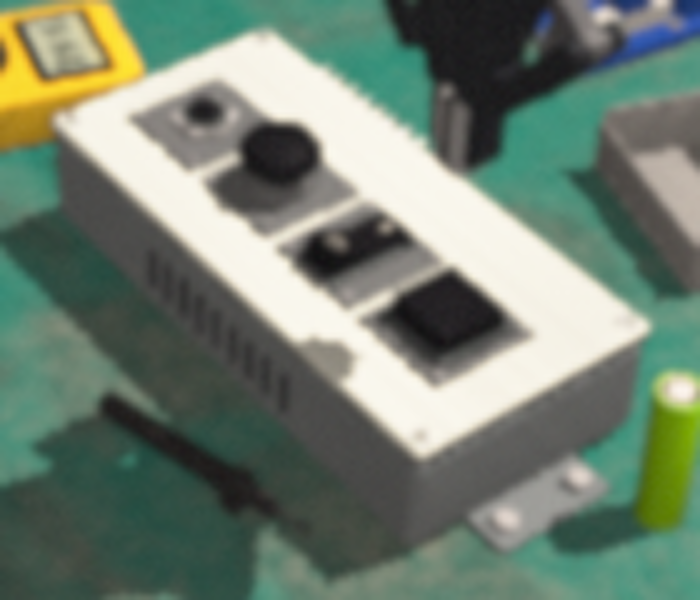

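The rocker has snapped over: the ring end at (335,240) is now raised and the bar end at (390,228) is level. I'll wait, then press the main key.

Run:
```python
from h import *; from plant import robot
robot.sleep(2.5)
press(robot,pt(-.008,-.084),.068)
robot.sleep(.3)
robot.move_straight(at(pt(-.023,-.028),.15,.011),vel=.15)
f=robot.grab_frame("side"); cv2.imwrite("pics/s4.png",cv2.resize(f["image"][190:310,295:435,::-1],None,fx=5,fy=5,interpolation=cv2.INTER_CUBIC))
print(robot.sense()["t"])
```

```text
hit True tip z 0.0720 xy [ 0.5506 -0.2679] want [ 0.5505 -0.2679] F [-1.9  1.3  5.9] t 15.94
17.4667
```

View pics/s4.png

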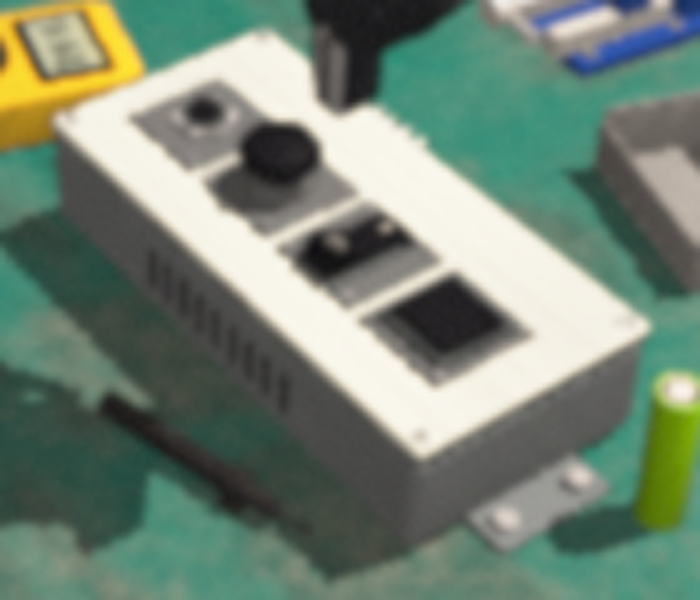

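The main key at (450,315) now sits low in its frame, so it is latched, and the rocker is still on. Next is the near end of the rocker.

Run:
```python
from h import *; from plant import robot
press(robot,pt(-.024,-.028),.0685)
robot.move_straight(at(pt(-.008,-.028),.2,.011),vel=.15)
robot.sleep(.5)
f=robot.grab_frame("side"); cv2.imwrite("pics/s5.png",cv2.resize(f["image"][190:310,295:435,::-1],None,fx=5,fy=5,interpolation=cv2.INTER_CUBIC))
print(robot.sense()["t"])
```

```text
hit True tip z 0.0711 xy [ 0.5226 -0.2168] want [ 0.5224 -0.2169] F [0.5 0.2 5.7] t 19.83
21.65
```

View pics/s5.png

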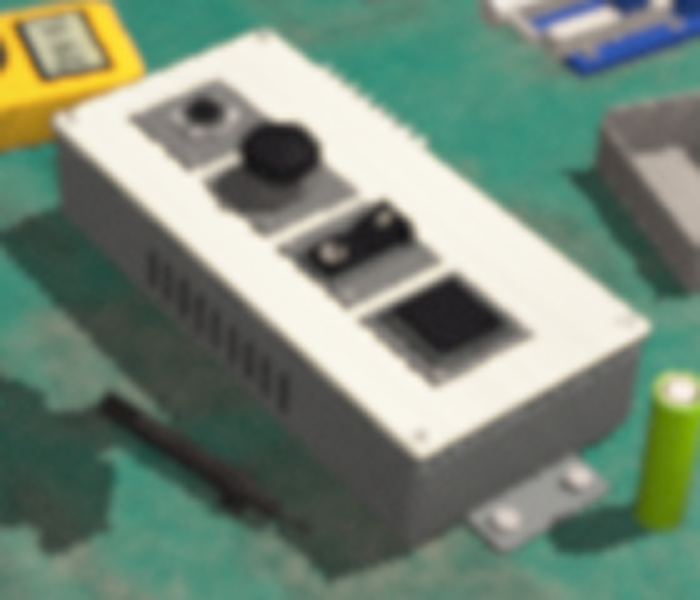

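The rocker is off again: the bar end at (385,215) is raised and the ring end at (332,250) is level. The breaker and main key are in, the stop is up, and the probe, the cell and the visible end of the meter have not moved.

```bash
python3 -c "
from plant import robot
print(robot.close_job())"
```

```text
the job is handed in; nothing more can be done
None
```

The supply is back on line and the job is handed in: breaker in, pre-charge on for more than two seconds before the main key latched, then pre-charge off, with the stop button and the loose items untouched as far as the last picture shows; no verdict came back.

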